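Find the unlatched cover of a connection box and push it open

TASK

One of the four identical covers on the connection box has been left unlatched, but it looks like the rest. Press lightly on the rear end of the covers, on the round mark, one after another until you find the one that rocks; then push that cover fully open, so that it stands up against its stop, stays there and leaves the sockets below free. Do not force the latched covers, pick nothing up, and leave the things lying about where they are.

Things in the scene. Friction and masses are not known exactly. Their poses are not given: they have to be found in the camera images.
- conn_box: Low grey metal box screwed to the worktop, 130 (x) x 296 (y) x 60 mm high, origin at the centre of its underside; x to its rear (away from the round sockets in its front), y to its left along the row of covers, z up. Top: a frame flush with four identical bare-metal covers, 68 mm apart, gaps 1.5 mm, hollow below. Three are latched from below (which cannot be seen, differs each time).
- cover_1 (a joint): Tilt (rad) of the leftmost cover: 0 flush, 1.4 stood up at its stop. Plate 95 (box x) x 60 x 4 mm on pins along y, 8 mm behind the box's middle, 58 mm up: 55 mm before the pins, 40 mm behind. Only its rear end can go down, the front rising. Latched: gives only about 1 mm at 25 N. Free: turns with friction 0.05 N m (2 to 5 N on the mark) and stays where it is left.
- cover_1_press (a point): Centre of the round grey mark (21 mm across) on top of the rear end of cover_1, 28 mm behind its pins; moves with the cover. 60 mm above the worktop while closed.
- cover_1_front (a point): Middle of the front edge of cover_1, 55 mm in front of its pins, at half the plate's thickness; moves with the cover.
- cover_2 (a joint): Tilt (rad) of the second from the left cover: 0 flush, 1.4 stood up at its stop. Plate 95 (box x) x 60 x 4 mm on pins along y, 8 mm behind the box's middle, 58 mm up: 55 mm before the pins, 40 mm behind. Only its rear end can go down, the front rising. Latched: gives only about 1 mm at 25 N. Free: turns with friction 0.05 N m (2 to 5 N on the mark) and stays where it is left.
- cover_2_press (a point): Centre of the round grey mark (21 mm across) on top of the rear end of cover_2, 28 mm behind its pins; moves with the cover. 60 mm above the worktop while closed.
- cover_2_front (a point): Middle of the front edge of cover_2, 55 mm in front of its pins, at half the plate's thickness; moves with the cover.
- cover_3 (a joint): Tilt (rad) of the third from the left cover: 0 flush, 1.4 stood up at its stop. Plate 95 (box x) x 60 x 4 mm on pins along y, 8 mm behind the box's middle, 58 mm up: 55 mm before the pins, 40 mm behind. Only its rear end can go down, the front rising. Latched: gives only about 1 mm at 25 N. Free: turns with friction 0.05 N m (2 to 5 N on the mark) and stays where it is left.
- cover_3_press (a point): Centre of the round grey mark (21 mm across) on top of the rear end of cover_3, 28 mm behind its pins; moves with the cover. 60 mm above the worktop while closed.
- cover_3_front (a point): Middle of the front edge of cover_3, 55 mm in front of its pins, at half the plate's thickness; moves with the cover.
- cover_4 (a joint): Tilt (rad) of the rightmost cover: 0 flush, 1.4 stood up at its stop. Plate 95 (box x) x 60 x 4 mm on pins along y, 8 mm behind the box's middle, 58 mm up: 55 mm before the pins, 40 mm behind. Only its rear end can go down, the front rising. Latched: gives only about 1 mm at 25 N. Free: turns with friction 0.05 N m (2 to 5 N on the mark) and stays where it is left.
- cover_4_press (a point): Centre of the round grey mark (21 mm across) on top of the rear end of cover_4, 28 mm behind its pins; moves with the cover. 60 mm above the worktop while closed.
- cover_4_front (a point): Middle of the front edge of cover_4, 55 mm in front of its pins, at half the plate's thickness; moves with the cover.
- screwdriver: Screwdriver with a green handle, 171x24x25 mm, lying in front of the box. Bystander. Origin under its middle.
- cassette: Dark audio cassette, 64x100x12 mm, lying behind the box. Bystander. Origin under its middle.
- pencil: Green pencil, 7x123x7 mm, lying behind the box. Bystander. Origin under its middle.
- usb_stick: Blue memory stick on a key ring, 95x27x14 mm, lying behind the box. Bystander. Origin under its middle.

How it is judged:
By the outcome, as a careful person would: the job done as asked, in the order asked, and still so for the second after the job is handed in, with the robot touching nothing.
It also fails if it takes over 51 s, if anything falls off the work surface, if the arm or the gripper's body presses on something with over 40 N, if the wrist force passes 120 N, or if a joint passes its speed limit or range.

ROBOT

A 6-joint arm with a two-finger parallel gripper is mounted at the origin on a cart in front of the work surface, level with it; the furniture and walls round the work are solid. World frame = base frame: x ahead of the robot, y to its left, z up, the work surface at z = 0. Lengths are in m, angles in rad, forces in N, time in s.
With the tool pointing down it reaches from about 0.4 to 0.825 m from the base axis. Payload 7 kg.
Tool frame: the origin (TCP) lies on the front face of the gripper's body, between the roots of the fingers; the fingertips stand 66 mm ahead of it and the grasp point (between the pads) lies 47 mm ahead of it; y points along the fingers, z is the direction in which the jaws open and shut, and the axes are right-handed (so a half turn about y gives the same grasp; the last joint's range is limited). The gripper opens to 88 mm and grips with 3 to 60 N. Pads are 19 mm wide; open, the fingers measure 130 mm over their backs; the gripper's body (78 mm by 193 mm) begins 47 mm behind the grasp point.
Start: joints at [1.475, 0.359, 0.012, 0, -1.224, -0.288], TCP at [0.253, 0.626, 0.292] pointing down, gripper open.
Joint ranges: [-3.07, 3.07], [-1.43, 2.12], [-1.02, 1.25], [-3.03, 1.67], [-3.05, -0], [-3.03, 3.03]. Speed limits (rad/s): [2.39, 2.39, 3.01, 3.14, 3.14, 3.14].

INTERFACE

Orientations are given as a 3x3 rotation matrix whose columns are the frame's x, y, z axes.
In Python, from plant import ctrl gives the robot as it stands. The module is installed in compiled form; this text tells all that it offers.
- The arm moves only by the shell command python3 -m jog 'ROWS' [OPENING] [FORCE]. ROWS is JSON, a list of rows, each a list of 2 entries, a list of its own where there are three numbers: the shift along the tool's x, y, z in m, then the turn, a rotation vector about the tool's x, y, z in rad. In form: [[[tx, ty, tz], [ax, ay, az]], ...]. A call has 1 to 10 rows; each row shifts and turns the pose as measured when the row begins, along the tool's axes as they then stand; what a row does not reach is not made up. A row lasts 1/8 s, in which the tool goes at most 62.5 mm and 10.7 degrees, less where a joint would pass 70% of its speed; a pose out of reach is approached as far as the arm can. A call is refused whole if a number of a shift passes 0.0625 or a number of a turn 0.188, either way. A call with a gripper value outside its range is refused whole. OPENING is the finger opening in m, from 0 to 0.0876, set as the call begins (- or left out, the last holds). The fingers move at their own pace and stop on an object; FORCE is the grip in N (left out, the last holds). Time passes only in rows, so rows that do not move let the fingers close. It gives the time, the measured TCP pose, the force and the opening at its end, in the units of the state.
- ctrl.get_obs(): the state, without advancing time (a new reading comes with each control period).
- ctrl.read_camera(name): name is "scene" or "top" or "wrist"; returns a dict with "image" (384x512x3 uint8, red, green, blue), "vfov" (degrees; the focal length in pixels is half the picture's height over the tangent of half this angle, whatever the lens; pixels are square), "cx", "cy" (the principal point, pixels), "rvec" (rotation vector, rad) and "tvec" (3), from world to camera coordinates, as OpenCV has them. Camera axes: x right, y down, z forward; pixel columns grow to the right and rows downward; lengths in m; the calibration is good to about 2 mm. The wrist camera is an equidistant fisheye: a pixel r from the principal point sees the ray r / f radians off the axis. A picture is of the moment at which its call begins. There is no depth.
- ctrl.close_job(): hands the job in, once; it reports no verdict.
The state is a dict: "time_s": time; "qpos": joint angles; "joint_velocities": joint speeds; "effort": joint torques, N m; "eef_pos": TCP position; "eef_rot": TCP orientation; "wrist_force": force on the tool from outside, world axes, zero at the start; "moment": the same for the moment, N m; "grip_width": finger opening in m.
Only numpy, scipy, OpenCV 4.12 (cv2) and the standard library are available. Lean on these libraries where they do the work, as an engineer would, in place of code of your own. Each camera call takes 0.05 s, during which the arm holds its last target. There are 200 camera calls.

## Working session

There is one attempt and no reset: what is moved stays moved. The work goes in short steps, Python scripts to look and compute and a shell command to move; the robot and the scene stay as the last step left them, time stands still between calls to the robot, and variables do not carry over. Pictures are saved under pics/ and viewed, about 8 in all and at most 12, crops included, and the job is handed in when it is done.

```bash
mkdir -p pics
cat > h.py <<'E'
import numpy as np, cv2
from plant import ctrl
def cam(n):
    d=ctrl.read_camera(n); return d
def save(d,f): cv2.imwrite('pics/'+f,d['image'][:,:,::-1])
def ray(d,u,v,wrist=False):
    f=192/np.tan(np.radians(d['vfov'])/2)
    x,y=(u-d['cx']),(v-d['cy'])
    if wrist:
        r=np.hypot(x,y); t=r/f; c=np.array([np.sin(t)*x/r,np.sin(t)*y/r,np.cos(t)]) if r>0 else np.array([0,0,1.])
    else: c=np.array([x/f,y/f,1])
    R=cv2.Rodrigues(np.array(d['rvec'],float))[0]; t=np.array(d['tvec'],float).ravel()
    return -R.T@t, R.T@c
def onz(d,u,v,z,wrist=False):
    o,r=ray(d,u,v,wrist); return o+r*(z-o[2])/r[2]
def st():
    o=ctrl.get_obs(); print('t',o['time_s'],'p',np.round(o['eef_pos'],4).tolist(),'F',np.round(o['wrist_force'],2).tolist()); print(np.round(o['eef_rot'],3).tolist(),'q',np.round(o['qpos'],3).tolist(),'g',o['grip_width'])
E
python3 - <<'E'
from h import *
st()
for n in ('top','scene'):
    d=cam(n); save(d,n+'0.png'); print(n,d['vfov'],d['cx'],d['cy'],ray(d,256,192))
E
```

```text
t 0.0 p [0.2526, 0.6255, 0.2912] F [-0.66, 0.27, 0.51]
[[-0.927, -0.001, -0.375], [0.375, -0.002, -0.927], [-0.0, -1.0, 0.002]] q [1.475, 0.359, 0.011, -0.0, -1.224, -0.288] g 0.0879424995119237
top 45.98619229440977 255.08874093206143 194.35054471515406 (array([ 0.5043894 , -0.36477167,  0.90062052]), array([ 0.08153842,  0.0294998 , -0.99624911]))
scene 57.574000525359835 252.94367660779875 193.74187613371785 (array([ 0.08497769, -0.6466483 ,  0.71701293]), array([ 0.56584075,  0.350697  , -0.74628226]))
```

View pics/top0.png

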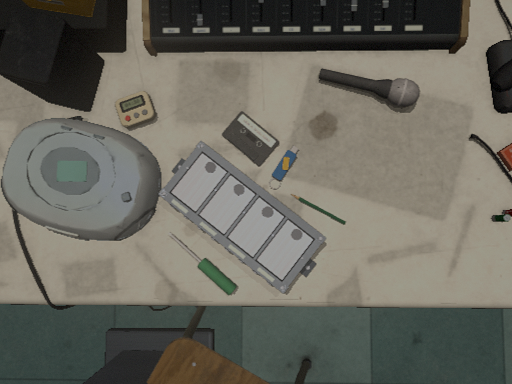

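View pics/scene0.png

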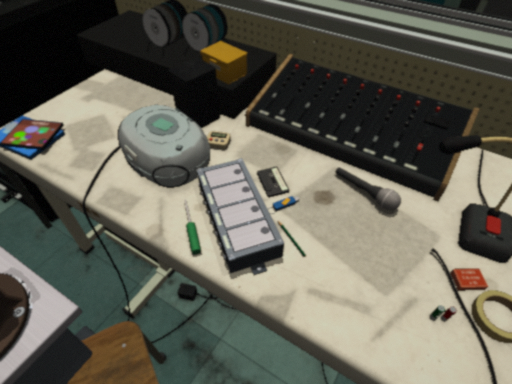

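The top view shows the box turned on the table. The round marks are at about (210,168), (238,188), (267,212) and (295,235), towards the upper right, which is the rear. I'll measure these next.

Run:
```python
from h import *
d=cam('top'); g=cv2.cvtColor(d['image'],cv2.COLOR_RGB2GRAY)
P=[]
for u,v in [(210,168),(238,188),(267,212),(295,235)]:
    w=g[v-8:v+9,u-8:u+9].astype(float); bg=np.percentile(w,80)
    m=((w<bg-25)*255).astype(np.uint8)
    n,l,s,c=cv2.connectedComponentsWithStats(m)
    k=min(range(1,n),key=lambda i:np.hypot(*(c[i]-8)) if s[i,4]>20 else 99)
    uv=c[k]+[u-8,v-8]; p=onz(d,*uv,.06); P.append(p); print(uv,s[k,4],bg,np.round(p,4))
P=np.array(P); y=P[0]-P[3]; print(np.linalg.norm(y)/3); y/=np.linalg.norm(y); x=np.array([y[1],-y[0],0]); print('boxx',x,'boxy',y,np.arctan2(x[1],x[0]))
print(np.round([onz(d,*uv,0) for uv in [(173,168),(235,293),(205,152),(270,160),(285,200),(295,155),(340,222)]],3))
q=P.mean(0)-.036*x; print('box centre',q)
```

```text
[211.24576271 165.88135593] 118 156.0 [ 0.6223 -0.2556  0.06  ]
[239.99275362 187.03623188] 138 157.0 [ 0.5824 -0.3099  0.06  ]
[268.43076923 210.36923077] 130 157.0 [ 0.539  -0.3631  0.06  ]
[297.01724138 233.10344828] 116 157.0 [ 0.4972 -0.416   0.06  ]
0.06781657923501137
boxx [ 0.78842426 -0.61513185  0.        ] boxy [0.61513185 0.78842426 0.        ] -0.6625531845455919
[[ 0.626 -0.17   0.   ]
 [ 0.379 -0.298  0.   ]
 [ 0.659 -0.235  0.   ]
 [ 0.643 -0.366  0.   ]
 [ 0.562 -0.396  0.   ]
 [ 0.653 -0.416  0.   ]
 [ 0.519 -0.504  0.   ]]
box centre [ 0.53183962 -0.31399381  0.06      ]
```

```bash
python3 -m jog '[[[-0.04,0,0.04],[0,0,0]],[[-0.04,0,0.04],[0,0,0]],[[-0.04,0,0.04],[0,0,0]],[[-0.04,0,0.04],[0,0,0]],[[-0.04,0,0.04],[0,0,0]],[[-0.04,0,0.04],[0,0,0]],[[-0.04,0,0.04],[0,0,0]],[[-0.04,0,0.04],[0,0,0]]]' 0
```

```text
time_s: 1.15
eef_pos: [0.4322, 0.1991, 0.2899]
eef_rot: [[-0.93, -0.001, -0.369], [0.369, -0.005, -0.93], [-0.001, -1.0, 0.004]]
wrist_force: [0.7, 1.3, -0.3]
grip_width: 0.0134
```

```bash
python3 -m jog '[[[-0.043,0,0.044],[0,0,0]],[[-0.043,0,0.044],[0,0,0]],[[-0.043,0,0.044],[0,0,0]],[[-0.043,0,0.044],[0,0,0]],[[-0.043,0,0.044],[0,0,0]],[[-0.043,0,0.044],[0,0,0]],[[-0.043,0,0.044],[0,0,0]],[[0,0,0],[0,0.15,0]],[[0,0,0],[0,0.15,0]]]'
cat >> h.py <<'E'
M=np.array([[.6223,-.2556],[.5824,-.3099],[.539,-.3631],[.4972,-.416]])
Xb=np.array([.7884,-.6151,0])
def to(target):   # shift in tool axes and turn to reach (tip xyz) with x=-boxx, y down
    o=ctrl.get_obs(); R=np.array(o['eef_rot']); 
    Rt=np.column_stack([-Xb,[0,0,-1],np.cross(-Xb,[0,0,-1])])
    tcp=np.array(target)+[0,0,.066]
    print('shift',np.round(R.T@(tcp-o['eef_pos']),4),'turn',np.round(cv2.Rodrigues(R.T@Rt)[0].ravel(),4),'t',o['time_s'],'F',np.round(o['wrist_force'],2))
E
python3 - <<'E'
from h import *
st(); to([*M[0],.075])
d=cam('wrist'); save(d,'w1.png'); print(d['vfov'],d['cx'],d['cy'])
E
```

```text
time_s: 2.28
eef_pos: [0.5995, -0.2107, 0.2896]
eef_rot: [[-0.772, -0.002, -0.636], [0.636, -0.003, -0.772], [-0.0, -1.0, 0.004]]
wrist_force: [-0.3, 0.2, -0.1]
grip_width: 0.0003
t 2.275 p [0.5995, -0.2107, 0.2896] F [-0.33, 0.17, -0.05]
[[-0.772, -0.002, -0.636], [0.636, -0.003, -0.772], [-0.0, -1.0, 0.004]] q [-0.03, 0.296, -0.086, 0.003, -1.191, 0.91] g 0.00025583521202939436
shift [-0.0461  0.1487  0.0196] turn [-0.0036 -0.0265 -0.0004] t 2.275 F [-0.33  0.17 -0.05]
65.70646984690485 251.84652007964198 190.87815604504613
```

View pics/w1.png

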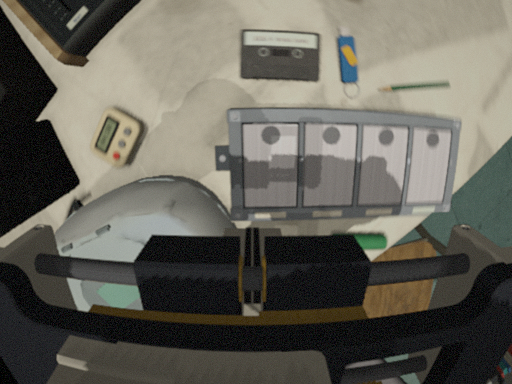

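The wrist view shows four marks at about (270,135), (332,135), (386,137) and (433,138). The fingers are at (252,265), and there are clear edges for refining the positions.

Run:
```python
from h import *
d=cam('wrist'); g=cv2.cvtColor(d['image'],cv2.COLOR_RGB2GRAY)
P=[]
for u,v in [(270,135),(332,135),(386,137),(433,138)]:
    w=cv2.GaussianBlur(g,(3,3),0)[v-9:v+12,u-13:u+14].astype(np.uint8); t,m=cv2.threshold(w,0,255,cv2.THRESH_BINARY_INV+cv2.THRESH_OTSU)
    n,l,s,c=cv2.connectedComponentsWithStats(m); k=l[9,13]
    uv=c[k]+[u-13,v-9]; p=onz(d,*uv,.06,True); P.append(p); print(uv,s[k],np.round(p,4))
P=np.array(P); y=P[0]-P[3]; print(np.linalg.norm(y)/3, y/np.linalg.norm(y)); print(P[:,:2]-M)
c=[onz(d,u,v,.06,True) for u,v in [(230,109),(460,123),(231,219),(455,214)]]; print(np.round(c,4)); print(np.mean(c,0), np.mean(c,0)+.036*Xb, M.mean(0))
```

```text
[268.9738806  134.31716418] [  3   0  19  18 268] [ 0.6199 -0.2536  0.06  ]
[329.71370968 133.45564516] [  2   0  18  17 248] [ 0.5782 -0.3071  0.06  ]
[385.03645833 134.43229167] [  5   0  15  15 192] [ 0.5359 -0.3608  0.06  ]
[431.93589744 135.55769231] [  6   0  13  15 156] [ 0.4946 -0.4148  0.06  ]
0.06806228554222783 [0.61376158 0.78949143 0.        ]
[[-0.00241627  0.0019662 ]
 [-0.00415598  0.00277082]
 [-0.00310508  0.00228242]
 [-0.00263832  0.00116243]]
[[ 0.668  -0.2391  0.06  ]
 [ 0.4807 -0.4626  0.06  ]
 [ 0.5716 -0.1572  0.06  ]
 [ 0.3736 -0.3948  0.06  ]]
[ 0.5234745  -0.31341576  0.06      ] [ 0.5518569  -0.33555936  0.06      ] [ 0.560225 -0.33615 ]
```

```bash
cat >> h.py <<'E'
yb=np.array([.6145,.789]); Xb=np.array([.789,-.6145,0])
M=np.array([np.array([.5571,-.3341])+yb*.068*k for k in (1.5,.5,-.5,-1.5)])
E
python3 -c "
from h import *
print(M); to([*M[0],.07])"
```

```text
[[ 0.619779 -0.253622]
 [ 0.577993 -0.307274]
 [ 0.536207 -0.360926]
 [ 0.494421 -0.414578]]
shift [-0.0433  0.1537  0.0202] turn [-0.0036 -0.0233 -0.0004] t 2.375 F [ 0.23  0.41 -0.01]
```

```bash
python3 -m jog '[[[-0.0433,0.02,0.020],[-0.0036,-0.0233,0]],[[0,0.05,0],[0,0,0]],[[0,0.05,0],[0,0,0]],[[0,0.028,0],[0,0,0]],[[0,0,0],[0,0,0]]]'; python3 -c "
from h import *
to([*M[0],.064])"
```

```text
time_s: 3.0
eef_pos: [0.622, -0.2528, 0.1393]
eef_rot: [[-0.803, 0.004, -0.596], [0.596, -0.001, -0.803], [-0.003, -1.0, -0.002]]
wrist_force: [-0.0, -0.9, 1.2]
grip_width: 0.0006
shift [0.0013 0.0093 0.002 ] turn [ 0.0016  0.0231 -0.0032] t 3.0 F [-0.01 -0.91  1.19]
```

```bash
python3 -m jog '[[[0.0013,0.009,0.002],[0,0.0231,0]],[[0,0,0],[0,0,0]]]'; python3 -c "
from h import *
to([*M[0],.06])"
```

```text
time_s: 3.25
eef_pos: [0.6209, -0.2535, 0.1323]
eef_rot: [[-0.79, 0.006, -0.613], [0.613, -0.001, -0.79], [-0.006, -1.0, -0.003]]
wrist_force: [0.4, -0.6, 0.7]
grip_width: 0.0003
shift [0.0008 0.0063 0.0008] turn [ 0.0029  0.002  -0.0059] t 3.25 F [ 0.39 -0.62  0.73]
```

```bash
python3 -m jog '[[[0,0.003,0],[0,0,0]],[[0,0.0015,0],[0,0,0]],[[0,0.0015,0],[0,0,0]]]';python3 -m jog '[[[0,0.001,0],[0,0,0]]]';python3 -m jog '[[[0,0.001,0],[0,0,0]]]'
```

```text
time_s: 3.62
eef_pos: [0.6223, -0.2536, 0.129]
eef_rot: [[-0.791, 0.011, -0.612], [0.612, -0.002, -0.791], [-0.01, -1.0, -0.005]]
wrist_force: [-1.0, -1.1, 0.4]
grip_width: 0.0003
time_s: 3.75
eef_pos: [0.6223, -0.2537, 0.128]
eef_rot: [[-0.791, 0.011, -0.612], [0.612, -0.002, -0.791], [-0.01, -1.0, -0.005]]
wrist_force: [-0.7, -0.8, -0.6]
grip_width: 0.0006
time_s: 3.88
eef_pos: [0.6224, -0.2537, 0.127]
eef_rot: [[-0.791, 0.012, -0.612], [0.612, -0.002, -0.791], [-0.01, -1.0, -0.005]]
wrist_force: [0.5, 0.1, 0.1]
grip_width: 0.0006
```

```bash
for i in 1 2; do python3 -m jog '[[[0,0.001,0],[0,0,0]]]'|egrep 'pos|force'; done; python3 -c "
from h import *
to([*M[0],.06])"
```

```text
eef_pos: [0.6224, -0.2537, 0.126]
wrist_force: [-0.1, -0.0, 2.1]
eef_pos: [0.6224, -0.2537, 0.1252]
wrist_force: [-0.8, 1.2, 2.1]
shift [ 0.0022 -0.0009  0.0015] turn [ 0.0052  0.0034 -0.0106] t 4.125 F [-0.77  1.18  2.08]
```

```bash
for i in 1 2 3; do python3 -m jog '[[[0,0.0008,0],[0,0,0]]]'|egrep 'pos|force'; done
```

```text
eef_pos: [0.6225, -0.2537, 0.1246]
wrist_force: [-0.8, 0.1, 3.6]
eef_pos: [0.6225, -0.2538, 0.1239]
wrist_force: [-0.7, -0.1, 3.4]
eef_pos: [0.6225, -0.2538, 0.1232]
wrist_force: [-1.3, 0.7, 3.0]
```

```bash
for i in 1 2 3; do python3 -m jog '[[[0,0.0015,0],[0,0,0]]]'|egrep 'pos|force'; done
```

```text
eef_pos: [0.6225, -0.2538, 0.1217]
wrist_force: [-1.7, 0.2, 3.1]
eef_pos: [0.6224, -0.2537, 0.1201]
wrist_force: [-2.5, 0.8, 3.3]
eef_pos: [0.6224, -0.2537, 0.1185]
wrist_force: [-0.4, 1.6, 4.7]
```

Cover 1 yields: it has moved over 7 mm at a steady 3–4 N, and a latched cover would give about 1 mm at 25 N. I'll keep pushing it down.

```bash
for i in 1; do python3 -m jog '[[[0.0006,0.002,0],[0,0,-0.004]],[[0.0006,0.002,0],[0,0,-0.004]],[[0.0006,0.002,0],[0,0,-0.004]],[[0.0006,0.002,0],[0,0,0]]]'; done; python3 -m jog '[[[0.0003,0.0025,0],[0,0,0]],[[0.0003,0.0025,0],[0,0,0]],[[0.0003,0.0025,0],[0,0,0]]]'
python3 - <<'E'
from h import *
to([*M[0],.036])
d=cam('scene'); save(d,'s1.png'); im=cv2.resize(d['image'][120:290,150:340],None,fx=4,fy=3.5,interpolation=2); cv2.imwrite('pics/s1c.png',im[:,:,::-1])
E
```

```text
time_s: 5.38
eef_pos: [0.6213, -0.2526, 0.1104]
eef_rot: [[-0.791, 0.003, -0.611], [0.611, 0.005, -0.791], [0.0, -1.0, -0.006]]
wrist_force: [-0.5, -0.4, 3.2]
grip_width: 0.0004
time_s: 5.75
eef_pos: [0.6211, -0.2521, 0.1024]
eef_rot: [[-0.791, 0.004, -0.611], [0.611, 0.004, -0.791], [-0.001, -1.0, -0.006]]
wrist_force: [0.2, -0.9, 3.0]
grip_width: 0.0003
shift [0.0001 0.0004 0.0021] turn [ 0.0061  0.004  -0.0008] t 5.75 F [ 0.17 -0.92  2.98]
```

View pics/s1c.png

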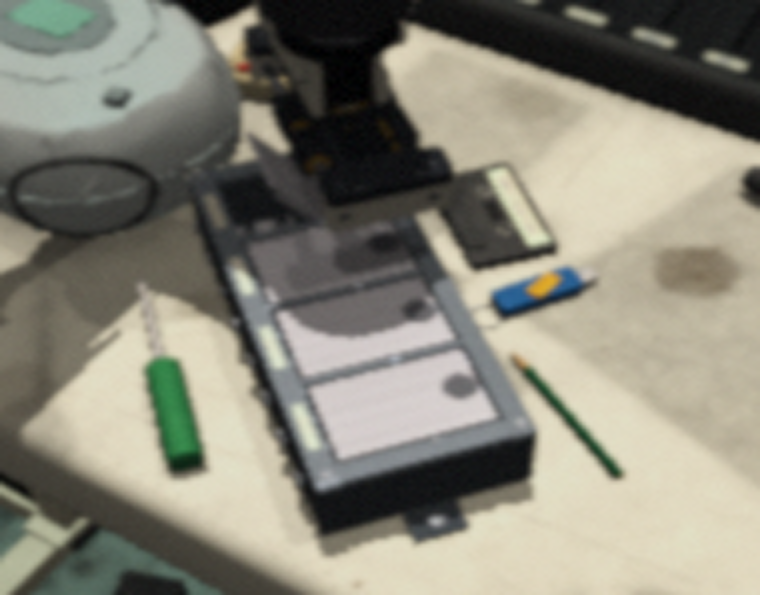

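The crop shows cover 1 tilted up to about 55° at (280,180), with the others flush. I'll lift out, go over to the front side and push it back to its stop from below.

```bash
python3 -m jog '[[[0,-0.025,0],[0,0,0]],[[0,-0.045,0.001],[0,0,0]],[[0,-0.04,0.001],[0.006,0,0]],[[0.045,0,0],[0,0,0]],[[0.045,0,0],[0,0,0]],[[0,0,0],[0,0,0]]]'; python3 -c "
from h import *
pin=np.append(M[0],.0)-Xb*.028
to([*(pin-.06*Xb)[:2],.085])"
```

```text
time_s: 6.55
eef_pos: [0.5432, -0.1967, 0.2105]
eef_rot: [[-0.79, -0.01, -0.613], [0.613, 0.003, -0.79], [0.01, -1.0, 0.003]]
wrist_force: [0.7, -0.2, 0.2]
grip_width: 0.0003
shift [-0.008   0.0594 -0.0023] turn [-0.0032  0.0015  0.0097] t 6.55 F [ 0.71 -0.18  0.22]
```

Run:
```python
from h import *
a=cam('top'); b=cam('scene')
o1,r1=ray(a,72,171); o2,r2=ray(b,163,122)
A=np.column_stack([r1,-r2]); s=np.linalg.lstsq(A,o2-o1,rcond=None)[0]; print(o1+s[0]*r1,o2+s[1]*r2)
save(a,'t2.png')
# right edge of player nearest the box, at assumed height
print(onz(a,160,190,.08),onz(a,155,225,.08))
print('pin',M[0]-Xb[:2]*.028)
```

```text
[ 0.60231561 -0.02626421  0.13982077] [ 0.60410683 -0.02847076  0.13906956]
[ 0.5749575  -0.16438674  0.08      ] [ 0.51090581 -0.15650719  0.08      ]
pin [ 0.597687 -0.236416]
```

```bash
python3 -m jog '[[[-0.002,0.03,-0.002],[0,0,0.009]],[[0,0.02,0],[0,0,0]],[[0,0,0],[0,0,0]]]'; python3 -c "
from h import *
pin=np.append(M[0],.0)-Xb*.028
to([*(pin-.045*Xb)[:2],.092])"
```

```text
time_s: 7.02
eef_pos: [0.5501, -0.1986, 0.1582]
eef_rot: [[-0.789, -0.002, -0.614], [0.614, -0.003, -0.789], [-0.001, -1.0, 0.004]]
wrist_force: [0.3, -0.1, 1.3]
grip_width: 0.0005
shift [-0.0158  0.0003  0.0006] turn [-0.0037  0.0004 -0.0005] t 7.025 F [ 0.35 -0.12  1.31]
```

```bash
python3 -m jog '[[[-0.006,0,0],[0,0,0]],[[-0.006,0,0],[0,0,0]],[[-0.006,0,0],[0,0,0]],[[-0.006,0,0],[0,0,0]]]'; python3 -m jog '[[[-0.003,0,0],[0,0,0]],[[-0.003,0,0],[0,0,0]],[[-0.003,0,0],[0,0,0]]]';  python3 -c "
from h import *
pin=np.append(M[0],.0)-Xb*.028
to([*(pin-.0175*Xb)[:2],.092])"
```

```text
time_s: 7.52
eef_pos: [0.5716, -0.2149, 0.1601]
eef_rot: [[-0.789, -0.001, -0.614], [0.614, -0.004, -0.789], [-0.002, -1.0, 0.003]]
wrist_force: [-1.9, 1.4, 1.7]
grip_width: 0.0002
time_s: 7.9
eef_pos: [0.5793, -0.221, 0.1605]
eef_rot: [[-0.789, -0.0, -0.615], [0.615, -0.003, -0.789], [-0.002, -1.0, 0.003]]
wrist_force: [-1.9, 1.5, 1.2]
grip_width: 0.0009
shift [-0.0065  0.0025  0.0009] turn [-0.0028 -0.0002 -0.0021] t 7.9 F [-1.9   1.54  1.16]
```

Contact is steady at about 2.4 N with about 6 mm left. I'll go on in small steps until the stop is felt.

```bash
python3 -m jog '[[[-0.0025,0.001,0],[0,0,0]],[[-0.0025,0,0],[0,0,0]]]'|egrep 'pos|force'; for i in 1 2; do python3 -m jog '[[[-0.0015,0,0],[0,0,0]]]'|egrep 'pos|force'; done;  python3 -c "
from h import *
pin=np.append(M[0],.0)-Xb*.028
to([*(pin-.0175*Xb)[:2],.092])"
```

```text
eef_pos: [0.5823, -0.2234, 0.1592]
wrist_force: [-8.8, 11.3, 9.0]
eef_pos: [0.5823, -0.2235, 0.159]
wrist_force: [-6.8, 8.1, 6.8]
eef_pos: [0.5824, -0.2235, 0.159]
wrist_force: [-5.8, 6.6, 8.1]
shift [-0.0025  0.001   0.0008] turn [-0.0042 -0.0005  0.0063] t 8.4 F [-5.84  6.58  8.07]
```

```bash
python3 -m jog '[[[0.003,0,0],[0,0,0]],[[0.02,0,0],[0,0,0]],[[0.02,0,0],[0,0,0]],[[0,-0.05,0],[0,0,0]],[[0,-0.05,0],[0,0,0]],[[0.03,-0.02,0],[0,0,0]],[[0.05,0,0],[0,0,0]],[[0.05,0,0],[0,0,0]]]'
python3 - <<'E'
from h import *
a=cam('scene')['image'][120:290,150:340]; b=cam('top')['image'][110:300,150:340]
im=np.hstack([cv2.resize(a,(400,400),interpolation=2),cv2.resize(b,(400,400),interpolation=2)]); cv2.imwrite('pics/f1.png',im[:,:,::-1])
E
```

```text
time_s: 9.4
eef_pos: [0.447, -0.1165, 0.282]
eef_rot: [[-0.787, -0.005, -0.617], [0.617, -0.001, -0.787], [0.003, -1.0, 0.004]]
wrist_force: [0.0, 0.9, 0.7]
grip_width: 0.0005
```

View pics/f1.png

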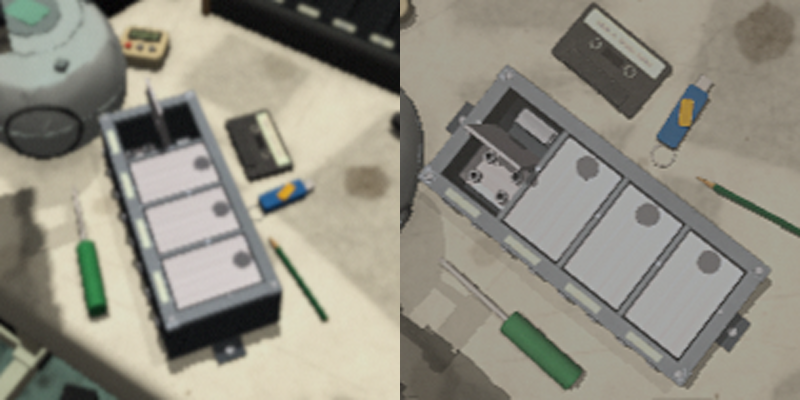

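The scene view shows cover 1 standing up with the sockets clear, the other covers flush and the loose things not moved. I'll measure the tilt from the upper edge.

Run:
```python
from h import *
a=cam('top'); b=cam('scene'); save(a,'t3.png'); save(b,'s3.png')
A=cv2.resize(a['image'][140:215,165:240],(600,600),interpolation=cv2.INTER_CUBIC)[:, :400+0]
A=cv2.resize(a['image'][150:210,170:220],(400,480),interpolation=cv2.INTER_CUBIC)
B=cv2.resize(b['image'][150:210,195:245],(400,480),interpolation=cv2.INTER_CUBIC)
cv2.imwrite('pics/f2.png',np.hstack([A,B])[:,:,::-1])
pin=np.append(M[0],.058)-Xb*.028; Y=np.append(yb,0)
for d,n in((a,'top'),(b,'scene')):
    for deg in (60,70,75,80):
        t=np.radians(deg); r=[]
        for s in(-.03,0,.03):
            p=pin-Xb*.055*np.cos(t)+[0,0,.055*np.sin(t)]+Y*s
            f=192/np.tan(np.radians(d['vfov'])/2); K=np.array([[f,0,d['cx']],[0,f,d['cy']],[0,0,1]])
            uv=cv2.projectPoints(p.reshape(1,3),np.array(d['rvec'],float),np.array(d['tvec'],float),K,None)[0].ravel()
            uv=(uv-([170,150] if n=='top' else [195,150]))*8+([0,0] if n=='top' else [400,0]); r.append(np.round(uv).tolist())
        print(n,deg,r)
```

```text
top 60 [[244.0, 389.0], [139.0, 306.0], [35.0, 223.0]]
top 70 [[266.0, 357.0], [160.0, 273.0], [55.0, 190.0]]
top 75 [[278.0, 340.0], [172.0, 256.0], [67.0, 173.0]]
top 80 [[291.0, 323.0], [185.0, 239.0], [79.0, 156.0]]
scene 60 [[585.0, 168.0], [559.0, 105.0], [534.0, 45.0]]
scene 70 [[611.0, 152.0], [585.0, 90.0], [559.0, 30.0]]
scene 75 [[625.0, 146.0], [598.0, 83.0], [572.0, 23.0]]
scene 80 [[640.0, 139.0], [612.0, 77.0], [586.0, 17.0]]
```

View pics/f2.png

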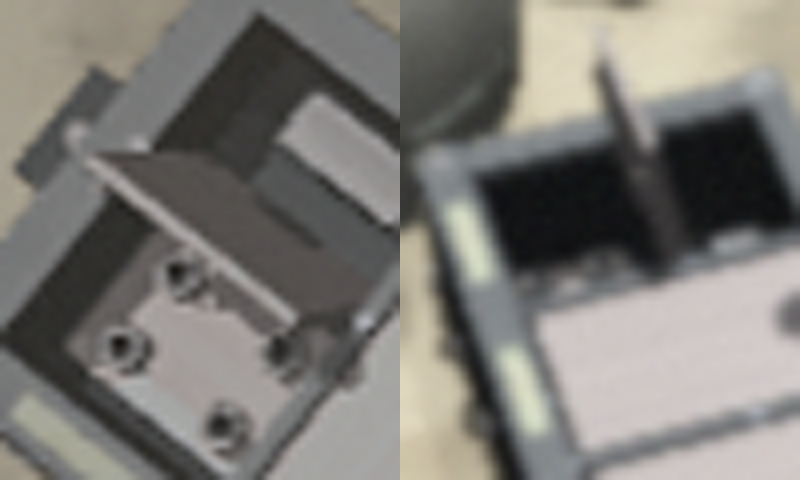

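The measured edge runs from (85,150) to (295,315) in the top view, against a predicted (79,156) to (291,323) at 80°. The scene view agrees within a few degrees. The cover is at its stop, so I'm handing the job in.

```bash
python3 -c "
from h import *
st(); print(ctrl.close_job())"
```

```text
t 9.6 p [0.4477, -0.1166, 0.2827] F [0.7, -0.22, -0.56]
[[-0.789, -0.004, -0.615], [0.615, -0.001, -0.789], [0.002, -1.0, 0.003]] q [0.173, 0.011, -0.448, 0.0, -1.116, 0.735] g 0.00017065063846646882
the job is handed in; nothing more can be done
None
```

The unlatched cover was cover 1, the leftmost, and it now stands open at its stop. I handed the job in at 9.6 s with the arm clear of everything.

- **Finding it:** I pressed cover 1's mark first, and it gave way by more than 7 mm at a steady 3–4 N. A latched cover would have given about 1 mm at 25 N, so I did not press the other three.
- **Opening it:** I pushed the rear end down to about 55°, lifted out, then pushed the raised front end back until it stopped moving. The force there was 17 N at most; some of that was upward and sideways, and I did not trace the cause.
- **Last checks:** In the top view the cover's edge lies where about 80° (1.4 rad) would put it. The scene view agreed within a few degrees, reading slightly higher. The cover stayed up after I backed off, and the sockets below are free. The other covers look flush, and the loose things look unmoved.
- **Disagreement:** My first position of the marks from the top camera was 3–5 mm off from the wrist camera's, and I used the wrist camera's.

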